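# Square an adapter box up in a corner stop

### The job

Push the black adapter box along the bench into the corner of the aluminium corner stop, until one long side lies flush against the long rail (the one with the scale) and one end is right up against the short rail. Only push it with the fingers: do not take it between the fingers, lift it or tip it. Leave all the other things where they are.

Things in the scene. Friction and masses are not known exactly. Their poses are not given: they have to be found in the camera images.
- adapter: black closed box (a mains adapter) standing free on the bench, 75 mm (x) by 116 mm (y), upright walls 60 mm high, a small raised patch on top to 64 mm; 0.4 to 0.85 kg, slides with some friction. Origin at the centre of its underside, z up; its own y runs along its long sides. (A fixed shelf hangs over the back of the bench, front edge at x = 0.61 m, underside 0.53 m up.)
- corner_stop: fixed aluminium L of two rails 22 mm wide, 25 mm high, no base plate. Origin: inside corner at bench level. Long rail (scale on top): inner face at x = 0, from the corner 180 mm to +y. Short rail: inner face at y = 0, from the corner 92 mm to -x. The box belongs at x < 0, y > 0; seated, its centre is 37.5 mm from the long and 58 mm from the short rail
- little_tin: small round tin, ochre lid, 50 mm across, 18 mm high; origin at the centre of its underside; a bystander
- relay: black relay cube, 30x30x34 mm; origin at the centre of its underside; a bystander
- capacitor: blue cylinder lying on the bench, 25 mm thick, 58 mm long with its leads; origin at the middle of its underside; a bystander
- torch: yellow torch, 100 mm long, 40 mm thick; lies behind the long rail's left end; origin at the middle of its underside; a bystander
- screwdriver: screwdriver with a yellow handle, 165 mm long, 31 mm high; lies left of the board holder; origin at the middle of its underside; a bystander
There are look-alikes about, which are no part of the job. Of the things that look like the adapter, the larger one is meant.

How it is judged:
At the end, for the whole second after the job is handed in: The box stands flat and at rest in the corner: its long side within about 3 mm of the long rail, its end within about 3 mm of the short rail, and its long side parallel to the long rail within 0.03 rad (x of adapter in the frame of corner_stop between -0.0415 and -0.03 m and y of adapter in the frame of corner_stop between 0.05 and 0.0615 m and angle between the y axis of adapter and the y axis of corner_stop, either way round below 0.03 rad and angle between adapter's own z axis and vertical below 0.03 rad and height (world z) of adapter below 0.004 m and linear speed of adapter below 0.01 m/s); the robot touches nothing.
It fails at once if the box is lifted (its underside more than 8 mm above the bench) (height (world z) of adapter above 0.008 m).
It fails at once if the box is tipped by more than 0.2 rad (angle between adapter's own z axis and vertical above 0.2 rad).
It fails at once if the box is straddled or held between the fingers (the tool point lies within the box) (x of the grasp point in the frame of adapter between -0.033 and 0.033 m and y of the grasp point in the frame of adapter between -0.053 and 0.053 m and z of the grasp point in the frame of adapter below 0.065 m).
It fails at once if another thing on the bench is moved by more than 20 mm (distance of any of little_tin, relay, capacitor, torch, screwdriver from where it was at the start of the episode above 0.02 m).
It also fails if it takes over 54 s, if anything falls off the work surface, if the arm or the gripper's body presses on something with over 40 N, if the wrist force passes 120 N, or if a joint passes its speed limit or range.

### The arm

A 6-joint arm with a two-finger parallel gripper is mounted at the origin on a cart in front of the work surface, level with it; the furniture and walls round the work are solid. World frame = base frame: x ahead of the robot, y to its left, z up, the work surface at z = 0. Lengths are in m, angles in rad, forces in N, time in s.
With the tool pointing down it reaches from about 0.35 to 0.85 m from the base axis. Payload 8.1 kg.
Tool frame: the origin (TCP) lies between the finger pads, 19 mm behind the fingertips; this is the grasp point; z points along the fingers, y is the line along which they close (so a half turn about z gives the same grasp; the last joint's range is limited). The gripper opens to 93 mm and grips with 3 to 60 N. Pads are 15 mm wide; open, the fingers measure 128 mm over their backs; the gripper's body (75 mm by 188 mm) begins 65 mm behind the grasp point.
Start: joints at [1.095, 0.13, 1.488, -0, 1.523, -0.085], TCP at [0.229, 0.555, 0.237] pointing down, gripper open.
Joint ranges: [-2.96, 2.96], [-0.89, 2.26], [0.02, 2.5], [-1.34, 4.48], [0, 2.73], [-2.66, 2.66]. Speed limits (rad/s): [2.39, 2.39, 2.79, 3.14, 3.14, 3.14].

### API

Orientations are given as a rotation vector (axis times angle).
In Python, from plant import robot gives the robot as it stands.
- The arm moves only by the tool drive_tool, never from a script. Its argument "moves" is one flat list of numbers, 7 for each row, row after row: the finger opening in mm, from 0 to 93, then the shift along the tool's x, y, z in mm, then the turn, a rotation vector about the tool's x, y, z in degrees. A call has 1 to 8 rows; each row shifts and turns the commanded pose from where the row before left it, along the tool's axes as they then stand; what a row does not reach is not made up. A row lasts 1/10 s, in which the tool goes at most 50 mm and 8.59 degrees, less where a joint would pass 70% of its speed; a pose out of reach is approached as far as the arm can. A call is refused whole if a number of a shift passes 50 or a number of a turn 8.59, either way. A call with a gripper value outside its range is refused whole. The fingers move at their own pace and stop on an object; "grip_force" is the grip in N (left out, the last holds). Time passes only in rows, so rows that do not move let the fingers close. It gives the time, the measured TCP pose, the force, the opening and the grip force at its end, in the units of the state.
- robot.read_state(): the state, without advancing time (a new reading comes with each control period).
- robot.read_camera(name): name is "scene" or "top"; returns a dict with "color" (384x512x3 uint8, red, green, blue), "depth" (384x512 float32, m along the optical axis (not along the pixel's ray), 0 where there is no reading), "mtx" (3x3 intrinsics, pixels), "R" (3x3) and "t" (3): a world point X has camera coordinates R X + t. Camera axes: x right, y down, z forward; pixel columns grow to the right and rows downward; lengths in m; the calibration is good to about 2 mm. A picture is of the moment at which its call begins.
- robot.close_job(): hands the job in; it is judged then, once.
The state is a dict: "t": time; "q": joint angles; "dq": joint speeds; "joint_torque": joint torques, N m; "tool_pos": TCP position; "orientation": TCP orientation; "force": force on the tool from outside, world axes, zero at the start; "wrist_torque": the same for the moment, N m; "opening": finger opening in m; "gripper_force": force on a finger pad.
Only numpy, scipy, OpenCV 4.12 (cv2) and the standard library are available. Lean on these libraries where they do the work, as an engineer would, in place of code of your own. Each camera call takes 0.05 s, during which the arm holds its last target. There are 200 camera calls.

## Working session

There is one attempt and no reset: what is moved stays moved. The work goes in short steps, Python scripts to look and compute and a tool call to move; the robot and the scene stay as the last step left them, time stands still between calls to the robot, and variables do not carry over. Pictures are saved under pics/ and viewed, at most 10 in all, crops included, and the job is handed in when it is done.

Besides the shell and the picture viewer there is one more tool, called after "Emit:" as name(argument=value, ...) on one line, values as JSON. drive_tool: Moves the arm, as the interface text tells. Its arguments: {"type":"object","properties":{"moves":{"type":"array","items":{"type":"number"}},"grip_force":{"type":"number"}},"required":["moves"]}

```bash
mkdir -p pics; cat > h.py <<'E'
import numpy as np,cv2
from plant import robot
def cam(n):
    c=robot.read_camera(n); return c
def pts(c):
    h,w=c['depth'].shape; u,v=np.meshgrid(np.arange(w),np.arange(h)); d=c['depth']
    K=c['mtx']; P=np.stack([(u-K[0,2])/K[0,0]*d,(v-K[1,2])/K[1,1]*d,d],-1)
    return (P-c['t'])@c['R']
def save(c,f,s=1.5): cv2.imwrite(f,cv2.resize(c['color'][...,::-1],None,fx=s,fy=s,interpolation=cv2.INTER_CUBIC))
E
python3 - <<'E'
from h import *
for n in('scene','top'):
    c=cam(n); save(c,f'pics/{n}0.png'); np.savez(f'{n}0.npz',**c); print(n,c['mtx'],-c['R'].T@c['t'])
s=robot.read_state(); print(s)
E
```

```text
scene [[352.2267326    0.         257.04619051]
 [  0.         352.2267326  189.35386724]
 [  0.           0.           1.        ]] [-0.05292516 -0.58718114  0.72625715]
top [[439.45582346   0.         257.60358439]
 [  0.         439.45582346 183.60391409]
 [  0.           0.           1.        ]] [ 0.33816179 -0.1605366   1.17625445]
{'t': 0.1, 'q': array([ 1.09461862e+00,  1.31042544e-01,  1.48913759e+00, -1.46928536e-05,
        1.52298117e+00, -8.53803330e-02]), 'dq': array([-0.00013487, -0.0006504 , -0.00287784, -0.0002157 , -0.00036788,
       -0.00060865]), 'joint_torque': array([ 6.62559105e-04, -5.61339319e+01, -4.93096733e+01,  7.70071498e-02,
        2.90449045e-02, -8.91262266e-05]), 'tool_pos': array([0.2283177 , 0.55436508, 0.23653606]), 'orientation': array([-6.09881322e-01, -3.08139597e+00,  2.37359958e-03]), 'force': array([-0.37423127,  0.28532814, -0.59011018]), 'wrist_torque': array([-0.03213037,  0.0076399 ,  0.05415792]), 'gripper_force': 0.0, 'opening': 0.09279240522382103}
```

View pics/scene0.png

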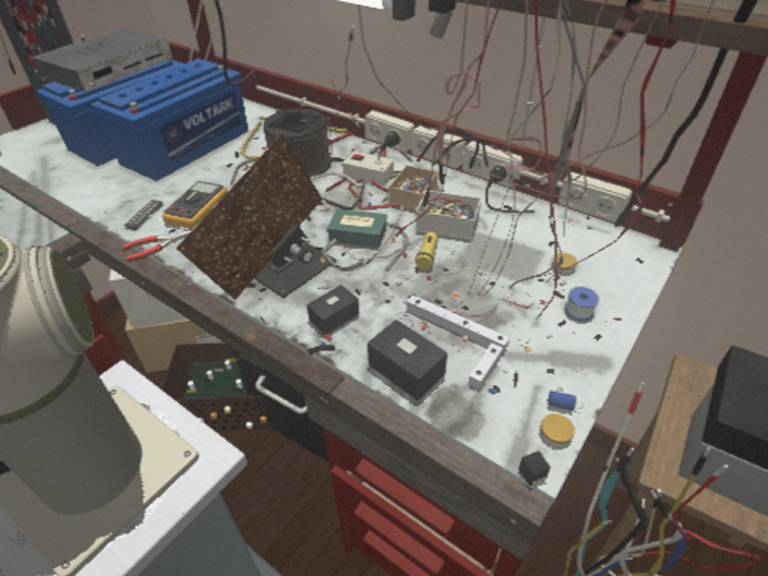

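View pics/top0.png

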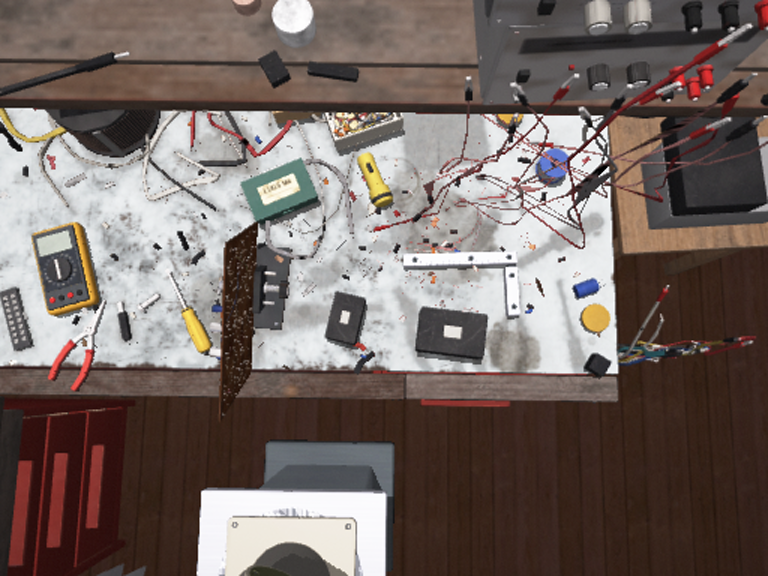

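The scene shows three candidates. In the top picture (768x576):
- large black box at (451,334), next to the corner stop
- small black box at (345,319)
- big black battery at (715,165), which is off the bench

The large box should be the adapter (116x75). I'll measure it and confirm it in a crop.

```bash
cat >> h.py <<'E'
def rect(P,m):
    q=P[m][:,:2].astype(np.float32); q=q*1000
    r=cv2.minAreaRect(q); return r,cv2.boxPoints(r)
def big(m):
    n,l,st,ce=cv2.connectedComponentsWithStats(m.astype(np.uint8)); return l==1+np.argmax(st[1:,4])
def ray(c,uv,z):
    uv=np.atleast_2d(uv).astype(float); d=np.c_[uv,np.ones(len(uv))]@np.linalg.inv(c['mtx']).T@c['R']
    o=-c['R'].T@c['t']; return o+d*((z-o[2])/d[:,2])[:,None]
def quad(c,m,z):
    ct=max(cv2.findContours(m.astype(np.uint8),cv2.RETR_EXTERNAL,cv2.CHAIN_APPROX_NONE)[0],key=cv2.contourArea)
    p=ray(c,ct[:,0],z)[:,:2]*1000; return cv2.minAreaRect(p.astype(np.float32))
def measure(c,verb=1):
    P=pts(c); z=P[...,2]
    out={}
    reg=lambda a,b,cc,d:(P[...,0]>a)&(P[...,0]<b)&(P[...,1]>cc)&(P[...,1]<d)
    out['box']=quad(c,big((z>.052)&(z<.072)&reg(.2,.55,-.42,.0)),.060)
    out['box_h']=np.median(z[(z>.052)&(z<.072)&reg(.2,.55,-.42,.0)])
    return out,P
E
python3 - <<'E'
from h import *
for n in('top','scene'):
    c=dict(np.load(n+'0.npz')); o,P=measure(c); print(n,o)
    z=P[...,2]
    hsv=cv2.cvtColor(c['color'],cv2.COLOR_RGB2HSV)
    if n=='top':
        for u,v in [(300,222),(230,212),(301,178),(277,172),(342,180),(390,192),(397,212),(398,243),(250,120)]:
            print((u,v),P[v,u].round(3),c['color'][v,u])
        m=(z>.017)&(z<.032); m[:, :265]=0; m[:160]=0; m[220:]=0; m[:,350:]=0
        x=big(m); cnt=max(cv2.findContours(x.astype(np.uint8),0,1)[0],key=cv2.contourArea)
        # rail top pixels -> points at 25mm, split
        v,u=np.nonzero(x); R=ray(c,np.c_[u,v],.025)[:,:2]; print('rail',R.min(0),R.max(0),len(R), np.median(z[x])); np.save('rail.npy',R)
        ap=cv2.approxPolyDP(cnt,2.5,True)[:,0]; print(ap.tolist()); print(ray(c,ap,.025)[:,:2].round(4).tolist())
        cv2.imwrite('pics/crop.png',cv2.resize(c['color'][150:260,200:420,::-1],None,fx=3.5,fy=3.5,interpolation=cv2.INTER_CUBIC))
E
```

```text
top {'box': ((421.328857421875, -267.6447448730469), (114.71844482421875, 74.96660614013672), 83.61480712890625), 'box_h': np.float64(0.06028660425525935)}
(300, 222) [ 0.418 -0.265  0.066] [231 227 223]
(230, 212) [ 0.443 -0.086  0.047] [232 228 223]
(301, 178) [ 0.542 -0.274  0.001] [91 89 91]
(277, 172) [ 0.554 -0.208  0.023] [118 125 131]
(342, 180) [ 0.534 -0.38   0.027] [251 250 253]
(390, 192) [ 0.504 -0.507  0.023] [ 69  94 180]
(397, 212) [ 0.452 -0.526  0.017] [224 178  81]
(398, 243) [ 0.37  -0.52   0.035] [46 47 50]
(250, 120) [ 0.693 -0.133  0.035] [242 225 108]
rail [ 0.53975995 -0.38606593] [ 0.5695279  -0.18617809] 643 0.024926186383427723
[[344, 170], [343, 167], [269, 169], [269, 177], [343, 175]]
[[0.5614, -0.3861], [0.5695, -0.3835], [0.5614, -0.1862], [0.5398, -0.1864], [0.5478, -0.3832]]
scene {'box': ((417.6974182128906, -272.6593322753906), (117.95397186279297, 78.54000854492188), 83.5938491821289), 'box_h': np.float64(0.06016538182605082)}
```

View pics/crop.png

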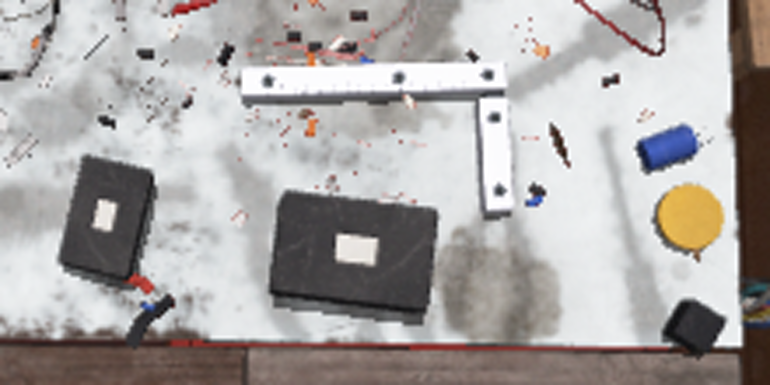

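The crop confirms it. The large box at crop (355,252) has the right size (115x75, height 60) and is next to the L. The one at crop (105,215) is clearly smaller.

```bash
python3 - <<'E'
from h import *
c=dict(np.load('top0.npz')); P=pts(c); z=P[...,2]; hsv=cv2.cvtColor(c['color'],cv2.COLOR_RGB2HSV)
u,v=np.meshgrid(np.arange(512),np.arange(384))
m=(hsv[...,2]>190)&(z>.017)&(z<.034)&(u>330)&(u<350)&(v>175)&(v<216)
vv,uu=np.nonzero(m); print(uu.min(),uu.max(),vv.min(),vv.max(),m.sum())
s=quad(c,big(m),.025); print('short',s)
m=(z>.017)&(z<.034)&(u>265)&(u<346)&(v>160)&(v<179); print('long',quad(c,big(m),.025))
# inner edge of short per row
for r in (182,188,194,200,206):
    k=np.nonzero(m[r]|((hsv[r,:,2]>190)&(z[r]>.017)&(u[r]>330)&(u[r]<350)))[0]; 
    if len(k): print(r,ray(c,[[k.min()-.5,r],[k.max()+.5,r]],.025).round(4)[:,:2].tolist())
for n in('top','scene'):
    c=dict(np.load(n+'0.npz')); P=pts(c); r=np.hypot(P[...,0],P[...,1]); 
    for a,b in [(.0,.2),(-.2,.0),(.2,.55),(-.45,-.2)]:
        k=(r>.3)&(r<.65)&(P[...,0]<.6)&(P[...,0]>.2)&(P[...,1]>a)&(P[...,1]<b)&(c['depth']>0)&(P[...,2]<.6)
        i=np.argmax(np.where(k,P[...,2],-1)); print(n,a,b,P.reshape(-1,3)[i].round(3))
E
```

```text
337 346 178 209 236
short ((498.3319396972656, -378.1009826660156), (83.27371978759766, 21.17445182800293), 2.540761947631836)
long ((554.3511962890625, -286.070556640625), (23.375207901000977, 200.40650939941406), 2.3944787979125977)
182 [[0.5287, -0.3656], [0.529, -0.3868]]
188 [[0.5127, -0.368], [0.513, -0.3892]]
194 [[0.4966, -0.3678], [0.4969, -0.3889]]
200 [[0.4807, -0.3676], [0.481, -0.3886]]
206 [[0.4648, -0.37], [0.4651, -0.391]]
top 0.0 0.2 [0.516 0.061 0.306]
top -0.2 0.0 [ 0.576 -0.2    0.258]
top 0.2 0.55 [0.6   0.209 0.589]
top -0.45 -0.2 [ 0.573 -0.274  0.6  ]
scene 0.0 0.2 [0.516 0.058 0.306]
scene -0.2 0.0 [ 0.573 -0.198  0.247]
scene 0.2 0.55 [0.216 0.498 0.235]
scene -0.45 -0.2 [ 0.577 -0.291  0.549]
```

Emit:
drive_tool(moves=[60, 0, 0, -50, 0, 0, -8, 60, 0, 0, -50, 0, 0, -8, 60, 0, 0, -30, 0, 0, -8])

```text
t: 0.4
tool_pos: [0.2287, 0.5551, 0.3714]
orientation: [-0.053, 3.14, 0.005]
force: [0.0, 0.5, 0.0]
opening: 0.0736
gripper_force: 0.0
```

Emit:
drive_tool(moves=[60, -18, -50, -20, 0, 0, 0, 60, -18, -50, 0, 0, 0, 0, 60, -18, -50, 0, 0, 0, 0, 60, -18, -50, 0, 0, 0, 0, 60, -18, -50, 0, 0, 0, 0, 60, -18, -50, 0, 0, 0, 0, 60, -18, -50, 0, 0, 0, 0, 60, -18, -50, 0, 0, 0, 0])

```text
t: 1.2
tool_pos: [0.3734, 0.1835, 0.3848]
orientation: [0.045, -3.141, -0.0]
force: [1.4, 1.1, 0.5]
opening: 0.0599
gripper_force: 0.0
```

```bash
python3 - <<'E'
from h import *
c=dict(np.load('top0.npz')); P=pts(c)
print(P[236:275:3,290].round(3).tolist())
E
```

```text
[[0.385, -0.244, 0.004], [0.378, -0.244, 0.0], [0.37, -0.244, -0.001], [0.362, -0.244, -0.0], [0.355, -0.251, -0.096], [0.346, -0.244, 0.001], [0.338, -0.245, -0.004], [0.331, -0.245, -0.003], [0.323, -0.244, 0.001], [0.315, -0.245, -0.003], [0.302, -0.259, -0.207], [0.288, -0.269, -0.343], [0.26, -0.301, -0.795]]
```

Emit:
drive_tool(moves=[60, 0, -50, 0, 0, 0, 0, 60, 0, -50, 0, 0, 0, 0, 60, 0, -50, 0, 0, 0, 0, 60, 5, -50, 0, 0, 0, 0, 60, 8, -50, 0, 0, 0, 0, 60, 8, -50, 0, 0, 0, 0, 60, 8, -50, 30, 0, 0, 0, 60, 0, -50, 50, 0, 0, 0])

```text
t: 2.0
tool_pos: [0.3561, -0.1945, 0.3253]
orientation: [-0.041, 3.138, -0.005]
force: [0.6, 0.0, 0.5]
opening: 0.0601
gripper_force: 0.0
```

Emit:
drive_tool(moves=[60, 0, -5, 50, 0, 0, 0, 60, 0, 0, 50, 0, 0, 0, 60, 0, 0, 50, 0, 0, 0, 60, 0, 0, 0, 0, 0, 0, 60, 0, 0, 0, 0, 0, 0])

```text
t: 2.5
tool_pos: [0.3561, -0.1962, 0.1747]
orientation: [0.044, -3.14, -0.002]
force: [0.6, -0.4, 1.3]
opening: 0.0599
gripper_force: 0.0
```

Emit:
drive_tool(moves=[60, 6, -36, 0, 0, 0, -0.8, 60, 6, -36, 0, 0, 0, 0, 60, 0, 0, 50, 0, 0, 0, 60, 0, 0, 45, 0, 0, 0, 60, 0, 0, 25, 0, 0, 0, 60, 0, 0, 20, 0, 0, 0, 60, 0, 0, 0, 0, 0, 0, 60, 0, 0, 0, 0, 0, 0])

```text
t: 3.3
tool_pos: [0.3491, -0.2707, 0.0375]
orientation: [-0.066, 3.138, -0.004]
force: [0.5, -0.4, -0.3]
opening: 0.0602
gripper_force: 0.0
```

Emit:
drive_tool(moves=[60, -10, 0, 2, 0, 0, 0, 60, -10, 0, 2, 0, 0, 0, 60, -8, 0, 0, 0, 0, 0, 60, -8, 0, 0, 0, 0, 0, 60, -8, 0, 0, 0, 0, 0, 60, -8, 0, 0, 0, 0, 0, 60, -8, 0, 0, 0, 0, 0, 60, -8, 0, 0, 0, 0, 0])

```text
t: 4.1
tool_pos: [0.4155, -0.2659, 0.0303]
orientation: [0.066, -3.141, -0.0]
force: [-4.4, -0.6, 3.7]
opening: 0.0599
gripper_force: 2.2
```

```bash
python3 - <<'E'
from h import *
for n in('top','scene'):
    c=cam(n); save(c,f'pics/{n}1.png'); print(n,measure(c)[0])
s=robot.read_state(); print(s['t'],s['tool_pos'],s['force'])
E
```

```text
top {'box': ((486.15966796875, -208.69863891601562), (14.85055923461914, 33.04167556762695), 53.83588409423828), 'box_h': np.float64(0.059683878559706444)}
scene {'box': ((437.87176513671875, -249.49908447265625), (13.983489990234375, 44.423179626464844), 1.6473244428634644), 'box_h': np.float64(0.060274351273195664)}
4.2 [ 0.41641327 -0.26606502  0.03059929] [ 0.35368647  0.03215762 -0.48718867]
```

View pics/scene1.png

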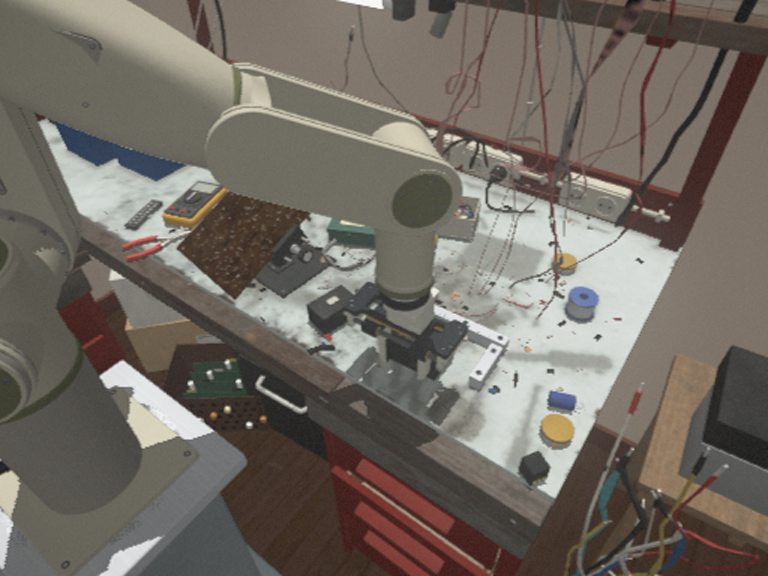

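The picture shows the gripper pushing at about (400,340), with the bystanders untouched. I'll keep pushing toward the long rail and watch the force.

Emit:
drive_tool(moves=[60, -8, 0, 0, 0, 0, 0, 60, -8, 0, 0, 0, 0, 0, 60, -7, 0, 0, 0, 0, 0, 60, -5, 0, 0, 0, 0, 0, 60, -4, 0, 0, 0, 0, 0, 60, -2, 0, 0, 0, 0, 0, 60, 0, 0, 0, 0, 0, 0])

```text
t: 4.9
tool_pos: [0.4494, -0.2647, 0.0306]
orientation: [-0.066, 3.14, -0.0]
force: [0.2, -0.9, -0.2]
opening: 0.06
gripper_force: 0.1
```

Emit:
drive_tool(moves=[60, -2, 0, 0, 0, 0, 0, 60, -2, 0, 0, 0, 0, 0, 60, -2, 0, 0, 0, 0, 0, 60, -2, 0, 0, 0, 0, 0])

```text
t: 5.3
tool_pos: [0.457, -0.2644, 0.0306]
orientation: [0.066, -3.141, 0.0]
force: [-4.6, -0.8, 1.0]
opening: 0.0601
gripper_force: 1.8
```

Emit:
drive_tool(moves=[60, -1, 0, 0, 0, 0, 0, 60, -1, 0, 0, 0, 0, 0])

```text
t: 5.5
tool_pos: [0.459, -0.2643, 0.0305]
orientation: [0.066, -3.141, 0.0]
force: [-3.3, -0.1, 2.5]
opening: 0.0598
gripper_force: 2.0
```

Emit:
drive_tool(moves=[60, -1, 0, 0, 0, 0, 0, 60, -1, 0, 0, 0, 0, 0])

```text
t: 5.7
tool_pos: [0.4599, -0.2642, 0.0305]
orientation: [0.066, -3.138, -0.0]
force: [-15.8, -0.7, 11.0]
opening: 0.06
gripper_force: 7.8
```

Emit:
drive_tool(moves=[60, 20, 0, 0, 0, 0, 0, 60, 20, 0, -20, 0, 0, 0, 60, 0, 0, -50, 0, 0, 0, 60, 0, 0, -50, 0, 0, 0, 60, 0, 40, -30, 0, 0, 8.5, 60, 0, 45, 0, 0, 0, 8.5, 60, 0, 40, 0, 0, 0, 8.5, 40, 0, 0, 0, 0, 0, 8.5])

```text
t: 6.5
tool_pos: [0.4346, -0.1438, 0.1813]
orientation: [0.83, 3.027, 0.003]
force: [-0.3, -1.0, 0.5]
opening: 0.0558
gripper_force: 0.0
```

Emit:
drive_tool(moves=[10, 0, 0, 0, 0, 0, 8.5, 10, 0, 0, 0, 0, 0, 8.5, 10, 0, 0, 0, 0, 0, 8.5, 10, 0, 0, 0, 0, 0, 8.5, 10, 0, 0, 0, 0, 0, 8.5, 10, 0, 0, 0, 0, 0, 8.5, 10, 0, 0, 0, 0, 0, 5, 10, 0, 0, 0, 0, 0, 0])

```text
t: 7.3
tool_pos: [0.4337, -0.1474, 0.1807]
orientation: [2.154, 2.286, 0.001]
force: [0.2, -0.0, -0.5]
opening: 0.0101
gripper_force: 0.0
```

```bash
python3 - <<'E'
from h import *
for n in('top','scene'):
    c=cam(n); save(c,f'pics/{n}2.png'); print(n,measure(c)[0])
s=robot.read_state(); print(s['t'],s['tool_pos'],s['orientation'],s['q'])
E
```

```text
top {'box': ((505.2046813964844, -284.5700988769531), (75.25819396972656, 64.86027526855469), 0.7791252136230469), 'box_h': np.float64(0.06015439987722961)}
scene {'box': ((500.9327087402344, -264.7395935058594), (80.61122131347656, 116.55856323242188), 2.325352191925049), 'box_h': np.float64(0.06021458603175786)}
7.4 [ 0.43347917 -0.14739817  0.18062597] [2.14948343e+00 2.29029742e+00 8.88466248e-04] [-4.40105168e-01 -2.31637915e-01  1.94213511e+00  3.51964545e-04
  1.43033617e+00 -5.03565910e-01]
```

View pics/top2.png

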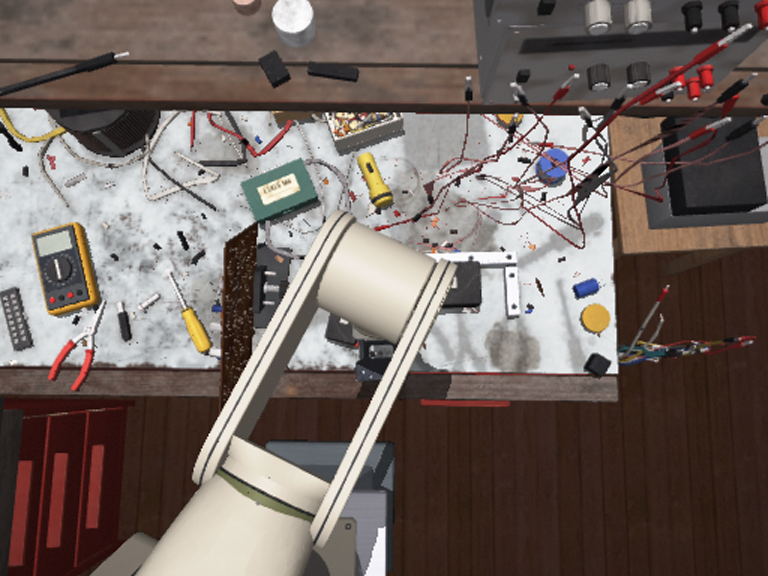

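The top view shows the adapter flush against the long rail at (460,285). The measured yaw is 2.3° against 2.4° for the rail. Next I push it from the left end.

Emit:
drive_tool(moves=[10, -4, 32, 0, 0, 0, 1.2, 10, -10, 31, 0, 0, 0, 0, 10, -10, 0, 0, 0, 0, 0, 10, 0, 0, 50, 0, 0, 0, 10, 0, 0, 50, 0, 0, 0, 10, 0, 0, 30, 0, 0, 0, 10, 0, 0, 18, 0, 0, 0, 10, 0, 0, 0, 0, 0, 0])

```text
t: 8.2
tool_pos: [0.4941, -0.1673, 0.0292]
orientation: [-2.171, -2.262, 0.003]
force: [-0.8, 0.6, 0.5]
opening: 0.0097
gripper_force: 0.0
```

Emit:
drive_tool(moves=[10, -10, 0, 0, 0, 0, 0, 10, -10, 1, 0, 0, 0, 0, 10, -8, 1, 0, 0, 0, 0, 10, -8, 0, 0, 0, 0, 0, 10, -8, 0, 0, 0, 0, 0, 10, -8, 0, 0, 0, 0, 0, 10, -6, 0, 0, 0, 0, 0, 10, -4, 0, 0, 0, 0, 0])

```text
t: 9.0
tool_pos: [0.5015, -0.2308, 0.0325]
orientation: [-2.177, -2.265, -0.0]
force: [0.7, 3.8, 2.9]
opening: 0.0102
gripper_force: 2.2
```

Emit:
drive_tool(moves=[10, -3, 0, 0, 0, 0, 0, 10, -3, 0, 0, 0, 0, 0, 10, -2, 0, 0, 0, 0, 0])

```text
t: 9.3
tool_pos: [0.5017, -0.2383, 0.0324]
orientation: [-2.177, -2.265, 0.0]
force: [-0.1, 5.1, 2.4]
opening: 0.0103
gripper_force: 2.1
```

Emit:
drive_tool(moves=[10, -2, 0, 0, 0, 0, 0, 10, -1, 0, 0, 0, 0, 0])

```text
t: 9.5
tool_pos: [0.5019, -0.2412, 0.0324]
orientation: [-2.177, -2.265, 0.0]
force: [0.9, 3.2, 2.4]
opening: 0.0103
gripper_force: 1.9
```

Emit:
drive_tool(moves=[10, -1, 0, 0, 0, 0, 0, 10, -1, 0, 0, 0, 0, 0])

```text
t: 9.7
tool_pos: [0.5019, -0.2423, 0.0324]
orientation: [-2.176, -2.264, -0.001]
force: [-0.8, 12.5, 7.3]
opening: 0.0097
gripper_force: 6.2
```

Emit:
drive_tool(moves=[10, -1, 0, 0, 0, 0, 0, 10, -0.5, 0, 0, 0, 0, 0])

```text
t: 9.9
tool_pos: [0.5019, -0.2422, 0.0324]
orientation: [-2.174, -2.263, -0.003]
force: [-2.4, 17.9, 9.1]
opening: 0.0101
gripper_force: 9.0
```

Force has risen without further motion, so the box is against the short rail. I'll back off, rise, clear the view and check.

Emit:
drive_tool(moves=[10, 15, 0, 0, 0, 0, 0, 10, 25, 0, 0, 0, 0, 0, 10, 0, 0, -50, 0, 0, 0, 10, 0, 0, -50, 0, 0, 0, 10, 10, -30, -50, 0, 0, 0, 10, 30, -30, -50, 0, 0, 0, 10, 40, -20, -50, 0, 0, 0, 10, 40, 0, -50, 0, 0, 0])

```text
t: 10.7
tool_pos: [0.432, -0.1147, 0.2905]
orientation: [2.179, 2.261, -0.001]
force: [1.3, 0.2, 0.8]
opening: 0.0097
gripper_force: 0.0
```

Emit:
drive_tool(moves=[10, 50, 0, -20, 0, 0, 0, 10, 50, 0, 0, 0, 0, 0, 10, 0, 0, 0, 0, 0, 0, 10, 0, 0, 0, 0, 0, 0])

```text
t: 11.1
tool_pos: [0.4299, -0.0178, 0.3077]
orientation: [2.173, 2.267, -0.001]
force: [0.0, -0.5, -1.0]
opening: 0.0101
gripper_force: 0.0
```

```bash
python3 - <<'E'
from h import *
for n in('top','scene'):
    c=cam(n); o=measure(c)[0]; print(n,o)
    if n=='top': cv2.imwrite('pics/top3.png',cv2.resize(c['color'][140:260,200:420,::-1],None,fx=3.5,fy=3.5,interpolation=cv2.INTER_CUBIC))
s=robot.read_state(); print(s['t'],s['tool_pos'])
E
```

```text
top {'box': ((505.5558776855469, -308.496337890625), (75.57452392578125, 114.8408203125), 2.6151387691497803), 'box_h': np.float64(0.06011065204399181)}
scene {'box': ((501.9076843261719, -313.30499267578125), (80.16263580322266, 115.9297103881836), 2.312695264816284), 'box_h': np.float64(0.06014193606129683)}
11.2 [ 0.42986889 -0.01945756  0.30723288]
```

View pics/top3.png

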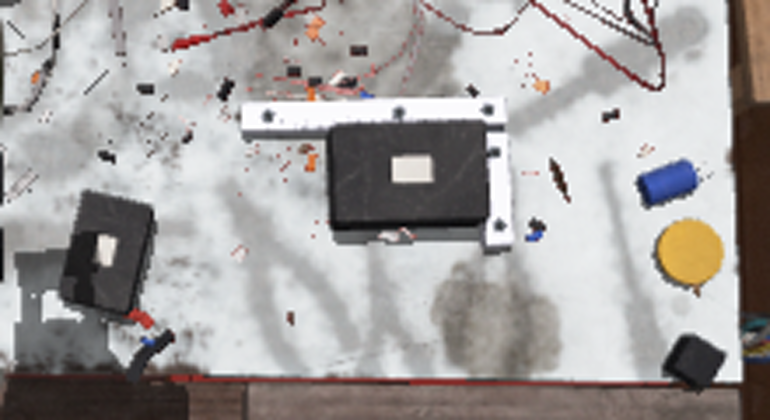

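The box sits in the corner at crop (410,175), about 1 mm from the target centre and parallel to the rail. The bystanders haven't moved, so I'm handing in.

```bash
python3 -c "
from plant import robot
print(robot.close_job())"
```

```text
the job is handed in; nothing more can be done
None
```

The adapter is pushed into the corner, flush with the long rail and up against the short one (about 1 mm from the target centre, parallel within about 0.2°), and the job was handed in at about 11 s with no verdict returned.

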